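# Tighten the deep-set nut of the press block

## Task

The press block on the bench is held by a nut at the bottom of its deep bore. Take the longer of the two socket keys from the wooden rack, lower it into the bore until its forked foot is fully down over the bar of the nut, then tighten the nut clockwise (seen from above) by about an eighth of a turn (45 degrees). Let go and leave the key standing upright on the nut.

Things in the scene. Friction and masses are not known exactly. Their poses are not given: they have to be found in the camera images.
- long_key_grip (a point): Centre of the flat head of the long steel socket key, standing in a rack hole: head 50 mm wide (x axis), 14 thick (y), 40 tall (z up), 20 mm below the key's top, 150 above its foot; key 170 mm long, 0.3 kg. 12 mm shaft; the foot, 47 mm across, is a fork with a slot 17 mm wide, 21 deep, right through along x (parallel to the head's wide faces). Half a turn makes no difference.
- rack_top (a point): Centre of the top of the pale wooden rack, at its top height. Rack fixed, 75 mm (x axis) x 170 mm (y axis), 52 mm high, with two blind holes of 54 mm diameter, 40 mm deep, 43 mm either side of this point along y. One holds the long key, the other an alike key only 105 mm long, which is not needed; either may be in either hole.
- bore_mouth (a point): Centre of the mouth of the round bore in the brown wooden press block, at the height of its top. Block fixed, 130 mm long (x axis), 95 wide (y axis), 95 high. The bore is vertical, 60 mm in diameter, 80 mm deep to its flat floor, with the nut in its centre. When the key is fully down its prongs stand on the floor and its head's centre is 70 mm above this point.
- nut (a joint): Angle of the nut in rad: 0 at the start, growing clockwise seen from above. The nut is an upright bar 30 mm long, 8 wide, its rounded top 16 mm above the bore's floor; at 0 it points along the block's length. It stays where left (friction 0.12 N m). The key's slot has about 17 degrees of play either way round the bar: turn the key that much further than the nut is to turn.
Things that resemble listed ones, but are neither listed nor needed, are in the scene too. Leave any red look-alike of the part that bears long_key_grip alone.

How it is judged:
On the way:
1. the long key is fully down in the bore over the nut, the nut not yet turned (less than 20 degrees) (z of long_key_grip in the frame of bore_mouth below 0.077 m and horizontal distance between long_key_grip and bore_mouth below 0.02 m and angle between long_key_grip's own z axis and vertical below 0.17 rad and value of joint nut between -0.35 and 0.35 rad), for 0.2 s.
At the end, for the whole second after the job is handed in: The nut has been turned clockwise by 25 to 70 degrees from its start; the long key stands fully down on it in the bore (head centre less than 77 mm above the block's top, within 22 mm of the bore's centre line) and upright within 10 degrees, released (value of joint nut between 0.44 and 1.22 rad and z of long_key_grip in the frame of bore_mouth below 0.077 m and horizontal distance between long_key_grip and bore_mouth below 0.022 m and angle between long_key_grip's own z axis and vertical below 0.17 rad); the robot touches nothing.
It also fails if it takes over 42 s, if anything falls off the work surface, if the arm or the gripper's body presses on something with over 40 N, if the wrist force passes 120 N, or if a joint passes its speed limit or range.

## Robot

A 6-joint arm with a two-finger parallel gripper is mounted at the origin on the work surface; the furniture and walls round the work are solid. World frame = base frame: x ahead of the robot, y to its left, z up, the work surface at z = 0. Lengths are in m, angles in rad, forces in N, time in s.
With the tool pointing down it reaches from about 0.35 to 0.975 m from the base axis. Payload 4.9 kg.
Tool frame: the origin (TCP) lies on the front face of the gripper's body, between the roots of the fingers; the fingertips stand ctrl.finger_overhang ahead of it and the grasp point (between the pads) lies 54 mm ahead of it (ctrl.finger_overhang is the distance from the TCP to the fingertips, in m); z points along the fingers, y is the line along which they close (so a half turn about z gives the same grasp; the last joint's range is limited). The gripper opens to 85 mm and grips with 20 to 120 N. Pads are 22 mm wide; open, the fingers measure 114 mm over their backs; the gripper's body (76 mm by 85 mm) begins 54 mm behind the grasp point. The pads swing forward as they close: fully open they stand 13 mm farther back than shut.
Start: joints at [-1.466, 0.053, 1.613, -0, 1.476, -0.119], TCP at [0.139, -0.609, 0.304] pointing down, gripper open.
Joint ranges: [-3.01, 3.01], [-1.01, 2.22], [0.06, 2.58], [-1.02, 4.17], [0.09, 2.62], [-3.14, 3.14]. Speed limits (rad/s): [2.57, 2.57, 3.14, 3.14, 3.14, 3.14].

## Interface

Orientations are given as a rotation vector (axis times angle).
In Python, from station import ctrl, vision gives the robot as it stands. The module is installed in compiled form; this text tells all that it offers.
- The arm moves only by the tool drive_tool, never from a script. Its argument "rows" is a list of rows, each a list of 2 entries, a list of its own where there are three numbers: the shift along the tool's x, y, z in m, then the turn about the tool's z in rad. A call has 1 to 10 rows; each row shifts and turns the commanded pose from where the row before left it, along the tool's axes as they then stand; what a row does not reach is not made up. A row lasts 1/10 s, in which the tool goes at most 50 mm and 8.59 degrees, less where a joint would pass 70% of its speed; a pose out of reach is approached as far as the arm can. A call with a gripper value outside its range is refused whole. "jaw" is the closure, from 0 (fully open) to 1 (shut), set as the call begins (left out, the last holds). The fingers move at their own pace and stop on an object; "grip_force" is the grip in N (left out, the last holds). Time passes only in rows, so rows that do not move let the fingers close. It gives the time, the measured TCP pose, the force, the opening and the grip force at its end, in the units of the state.
- ctrl.get_obs(): the state, without advancing time (a new reading comes with each control period).
- vision.get_image(name): name is "side" or "top" or "wrist"; returns a dict with "image" (384x512x3 uint8, blue, green, red), "vertical_fov" (degrees; the focal length in pixels is half the picture's height over the tangent of half this angle, whatever the lens; pixels are square), "cx", "cy" (the principal point, pixels), "R" (3x3) and "t" (3): a world point X has camera coordinates R X + t. Camera axes: x right, y down, z forward; pixel columns grow to the right and rows downward; lengths in m; the calibration is good to about 2 mm. A picture is of the moment at which its call begins. There is no depth.
- ctrl.finish_job(): hands the job in; it is judged then, once.
The state is a dict: "t": time; "q": joint angles; "dq": joint speeds; "effort": joint torques, N m; "tool_pos": TCP position; "tool_rot": TCP orientation; "contact_force": force on the tool from outside, world axes, zero at the start; "wrist_torque": the same for the moment, N m; "opening": finger opening in m; "grip_force": force on a finger pad.
Only numpy, scipy, OpenCV 4.12 (cv2) and the standard library are available. Lean on these libraries where they do the work, as an engineer would, in place of code of your own. Each camera call takes 0.05 s, during which the arm holds its last target. There are 200 camera calls.

## Working session

There is one attempt and no reset: what is moved stays moved. The work goes in short steps, Python scripts to look and compute and a tool call to move; the robot and the scene stay as the last step left them, time stands still between calls to the robot, and variables do not carry over. Pictures are saved under pics/ and viewed, at most 10 in all, crops included, and the job is handed in when it is done.

Besides the shell and the picture viewer there is one more tool, called after ">>>" as name(argument=value, ...) on one line, values as JSON. drive_tool: Moves the arm, as the interface text tells. Its arguments: {"type":"object","properties":{"rows":{"type":"array","items":{"type":"array"}},"jaw":{"type":"number"},"grip_force":{"type":"number"}},"required":["rows"]}

```bash
mkdir -p pics
cat > h.py <<'E'
import numpy as np, cv2
from station import ctrl, vision
def snap(n,f):
    d=vision.get_image(n); cv2.imwrite(f'pics/{f}.png',d['image']); np.savez(f'pics/{f}.npz',**d); return d
def K(d):
    f=384/2/np.tan(np.radians(float(d['vertical_fov']))/2); return f,float(d['cx']),float(d['cy'])
def back(d,u,v,z):
    f,cx,cy=K(d); R=d['R'];t=d['t']; c=-R.T@t; r=R.T@np.array([(u-cx)/f,(v-cy)/f,1]); return c+r*(z-c[2])/r[2]
def proj(d,X):
    f,cx,cy=K(d); p=d['R']@np.array(X)+d['t']; return f*p[0]/p[2]+cx, f*p[1]/p[2]+cy
def load(f): return dict(np.load(f'pics/{f}.npz'))
E
python3 - <<'E'
from h import *
ims=[]
for n in("top","side","wrist"):
    d=snap(n,n+'0'); print(n,K(d),-d['R'].T@d['t'],d['R'][2])
    ims.append(d['image'])
s=ctrl.get_obs();print(s,ctrl.finger_overhang)
E
```

```text
top (np.float64(393.60896606681933), 262.62119574629287, 193.65093320530482) [0.45584512 0.0540155  0.95541479] [ 0.04945306  0.03160645 -0.99827623]
side (np.float64(357.5821416652405), 256.49596727462176, 189.6574356270393) [0.56330685 0.70621896 0.66543092] [-0.05064489 -0.76195757 -0.64564368]
wrist (np.float64(275.47248075131535), 256.54963702548474, 192.96352333190305) [ 0.2152521  -0.59080357  0.37289324] [-0.29965005 -0.06769101 -0.95164477]
{'t': 0.15, 'q': array([-1.46600842e+00,  5.32497996e-02,  1.61396593e+00,  2.04495160e-05,
        1.47597479e+00, -1.19022088e-01]), 'dq': array([-0.00086641, -0.00185061, -0.00420945,  0.00200098,  0.00025068,
        0.0011601 ]), 'effort': array([ 3.48898302e-04, -3.94244564e+01, -3.70719981e+01, -1.24156791e-04,
        4.70927276e-03, -7.65317623e-06]), 'tool_pos': array([ 0.13866971, -0.60905498,  0.30292525]), 'tool_rot': array([-3.12035517e+00, -3.50645172e-01, -4.98123375e-05]), 'contact_force': array([-0.49379843,  0.49286126,  0.08363176]), 'wrist_torque': array([-0.03106079, -0.00555233,  0.00526827]), 'grip_force': 0.0, 'opening': 0.08541398039099571} 0.0726
```

View pics/top0.png

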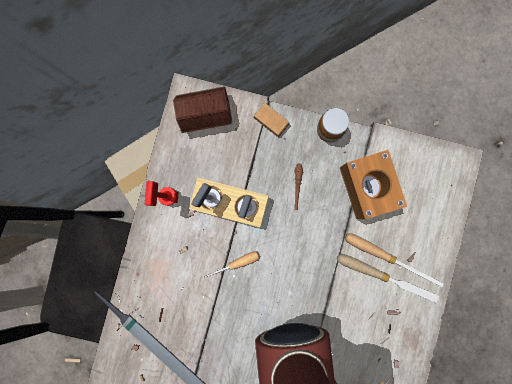

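View pics/side0.png

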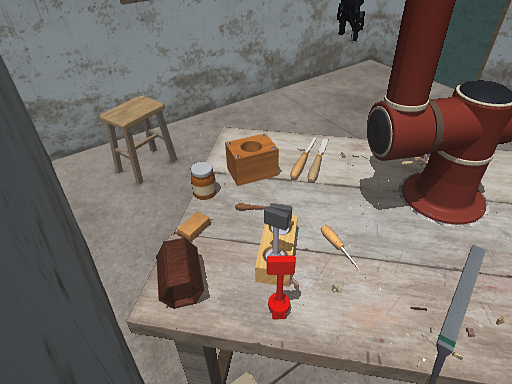

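The top view shows the rack at about (230,203), with the long key probably in its left hole (head at about (201,195)). The block is at about (375,185), its bore near (374,186), and the red look-alike at (160,194). Next I'll zoom in.

Run:
```python
from h import *
im=load('top0')['image']
a=cv2.resize(im[165:240,180:280],None,fx=4,fy=4,interpolation=cv2.INTER_CUBIC)
b=cv2.resize(im[145:220,330:430],None,fx=4,fy=4,interpolation=cv2.INTER_CUBIC)
s=load('side0')['image']
c=cv2.resize(s[195:295,240:340],(400,300),interpolation=cv2.INTER_CUBIC)
c=cv2.resize(s[200:290,230:350],(400,300),interpolation=cv2.INTER_CUBIC)
e=cv2.resize(s[125:200,205:305],(400,300),interpolation=cv2.INTER_CUBIC)
cv2.imwrite('pics/z.png',np.vstack([np.hstack([a,b]),np.hstack([c,e])]))
d=load('top0')
for u,v,z in[(230,203,.052),(374,185,.095),(201,195,.18),(246,206,.11)]: print(back(d,u,v,z))
```

```text
[0.47920578 0.15777911 0.052     ]
[ 0.5167724  -0.16085575  0.095     ]
[0.4918393 0.200819  0.18     ]
[0.471205   0.11656886 0.11      ]
```

View pics/z.png

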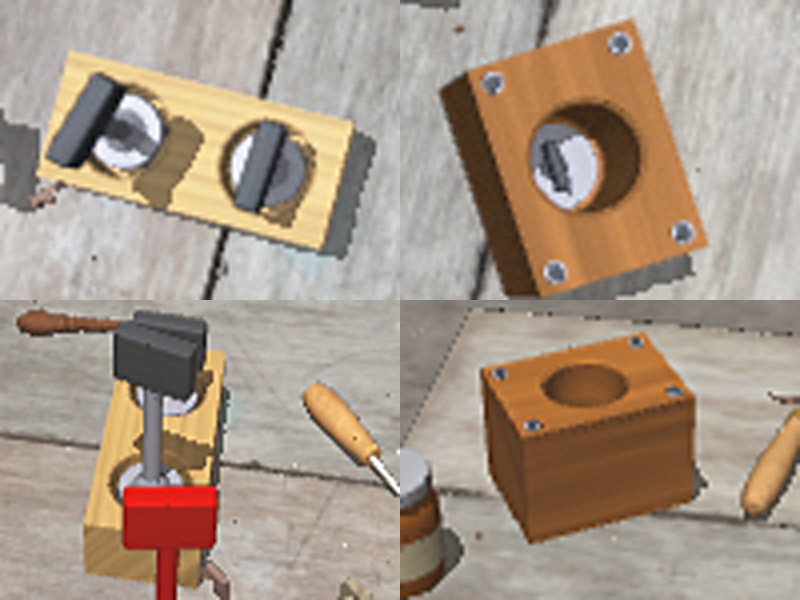

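Run:
```python
from h import *
d=load('top0')
A=lambda p,z:back(d,180+p[0]/4,165+p[1]/4,z)
B=lambda p,z:back(d,330+p[0]/4,145+p[1]/4,z)
r=np.array([A(p,.052) for p in[(70,52),(355,122),(322,250),(37,180)]]);b=np.array([B(p,.095) for p in[(233,18),(308,243),(140,295),(70,70)]])
for q in(r,b):
    print(q.mean(0));
    for i in range(4):
        e=q[(i+1)%4]-q[i]; print(np.linalg.norm(e),np.degrees(np.arctan2(e[1],e[0])))
print('bore',B((185,157),.095),'head',A((83,119),.182))
h1=A((65,160),.182);h2=A((100,75),.182);e=h2-h1;print(np.linalg.norm(e),np.degrees(np.arctan2(e[1],e[0])))
w=load('wrist0');R=w['R'];s=ctrl.get_obs()
from scipy.spatial.transform import Rotation as Ro
T=Ro.from_rotvec(s['tool_rot']).as_matrix();print(T);c=-R.T@w['t'];print('cam in tool',T.T@(c-s['tool_pos']),T.T@R.T)
```

```text
[0.47992725 0.16040306 0.052     ]
0.16994774702730078 -103.92356694234152
0.07572860336680569 165.47851468850837
0.1693820653803575 76.2807010814949
0.07632867823088733 -14.091339698503997
[ 0.51890731 -0.16709422  0.095     ]
0.12841852098892448 -162.71567233412748
0.09469689453282217 107.21932210566462
0.12783809532709947 16.488622354102766
0.09292278375357019 -72.4164285030106
bore [ 0.51839173 -0.16572611  0.095     ] head [0.49224248 0.20094113 0.182     ]
0.04538881864532806 -22.128601821935437
[[ 9.75059363e-01  2.21944177e-01 -1.46884759e-04]
 [ 2.21944126e-01 -9.75058087e-01  1.59123032e-03]
 [ 2.09943132e-04 -1.58414423e-03 -9.99998723e-01]]
cam in tool [ 0.07873786 -0.00091001 -0.0699501 ] [[ 3.11815216e-04 -9.51580340e-01 -3.07399999e-01]
 [ 9.99999495e-01  3.14612807e-06  1.00462351e-03]
 [-9.55012861e-04 -3.07400157e-01  9.51579861e-01]]
```

>>> drive_tool(rows=[[[0.036,-0.033,-0.006],0],[[0.036,-0.033,-0.006],0],[[0.036,-0.033,-0.006],0],[[0.036,-0.033,-0.006],0],[[0.036,-0.033,-0.006],0],[[0.036,-0.033,-0.006],0],[[0.036,-0.033,-0.006],0],[[0.036,-0.033,-0.006],0],[[0.036,-0.033,-0.006],0],[[0.036,-0.033,-0.006],0]], jaw=0)

```text
t: 1.15
tool_pos: [0.4171, -0.2058, 0.364]
tool_rot: [3.122, 0.35, 0.0]
contact_force: [-0.0, -0.0, -1.0]
opening: 0.0854
grip_force: 0.0
```

>>> drive_tool(rows=[[[0.018,-0.0425,0],0],[[0.018,-0.0425,0],0],[[0.018,-0.0425,0],0],[[0.018,-0.0425,0],0],[[0.018,-0.0425,0],0],[[0.018,-0.0425,0],0],[[0.018,-0.0425,0],0],[[0.018,-0.0425,0],0],[[0.018,-0.0425,0],0],[[0,0,0],0.14]])

```text
t: 2.15
tool_pos: [0.4892, 0.2055, 0.3631]
tool_rot: [-3.137, -0.136, 0.002]
contact_force: [0.5, -0.9, 0.1]
opening: 0.0852
grip_force: 0.0
```

>>> drive_tool(rows=[[[0,0,0],0.14],[[0,0,0],0.14],[[0,0,0],0.14],[[0,0,0],0],[[0,0,0],0]])

```text
t: 2.65
tool_pos: [0.4894, 0.2012, 0.3636]
tool_rot: [3.098, -0.521, -0.001]
contact_force: [-1.0, -0.8, 0.5]
opening: 0.0852
grip_force: 0.0
```

Run:
```python
from h import *
d=snap('wrist','w1'); s=ctrl.get_obs(); print(s['t'],s['tool_pos'],s['tool_rot'],s['q'])
cv2.imwrite('pics/w1b.png',cv2.resize(d['image'],(800,600),interpolation=cv2.INTER_CUBIC))
```

```text
2.7 [0.48948596 0.20111732 0.36370686] [ 3.09779358e+00 -5.21931396e-01 -4.53831979e-04] [ 2.49172215e-01 -2.06651936e-01  1.75947101e+00 -9.39499716e-06
  1.58909362e+00  2.15380283e+00]
```

View pics/w1b.png

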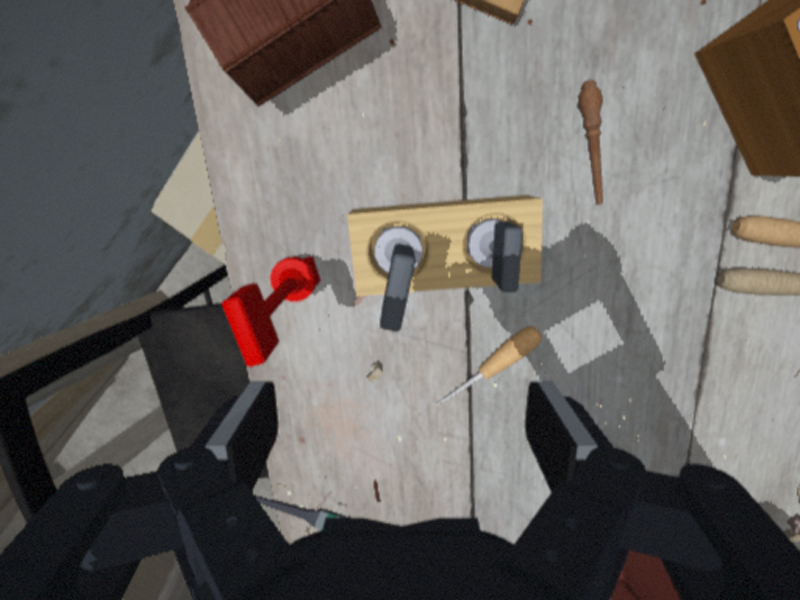

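The wrist view shows the long key's head from about (402,250) to (392,328), in display pixels. The short key's head is at (508,255), and the red look-alike stands clear at (250,325). I'll fit the head silhouette.

```bash
cat > fit.py <<'E'
from h import *
from scipy.optimize import minimize
def sil(d,p,zc):
    x,y,a=p;c,s=np.cos(a),np.sin(a)
    pts=[proj(d,(x+c*i*.025-s*j*.007,y+s*i*.025+c*j*.007,zc+k*.02)) for i in(-1,1) for j in(-1,1) for k in(-1,1)]
    m=np.zeros((384*4,512*4),np.uint8)
    cv2.fillConvexPoly(m,cv2.convexHull(np.round((np.array(pts)*4+1.5)).astype(np.int32)),1); return m
E
python3 - <<'E'
from fit import *
d=load('w1'); im=cv2.resize(d['image'],None,fx=4,fy=4,interpolation=cv2.INTER_CUBIC)
r=(slice(600,900),slice(920,1100))
hsv=cv2.cvtColor(im,cv2.COLOR_BGR2HSV)
m=((hsv[...,1]<80)&(hsv[...,2]<95)).astype(np.uint8)
# keep the component at head
n,l=cv2.connectedComponents(m); k=l[int(305/1.5625*4),int(395/1.5625*4)]; m=(l==k)&(k>0)
print(k,m.sum())
ys,xs=np.nonzero(m);print(xs.min(),xs.max(),ys.min(),ys.max())
def cost(p):
    s=sil(d,p,.162)>0; return 1-(s&m).sum()/(s|m).sum()
best=min((minimize(cost,(.4915,.2015,a),method='Nelder-Mead',options=dict(initial_simplex=[(.4915,.2015,a),(.497,.2015,a),(.4915,.207,a),(.4915,.2015,a+.15)])) for a in(-.4,-.25)),key=lambda r:r.fun)
print(best.x,np.degrees(best.x[2]),best.fun)
o=im.copy();cs,_=cv2.findContours(sil(d,best.x,.162),0,2);cv2.drawContours(o,cs,-1,(0,255,0),1)
cs,_=cv2.findContours(m.astype(np.uint8),0,2);cv2.drawContours(o,cs,-1,(0,0,255),1)
cv2.imwrite('pics/fit.png',cv2.resize(o[560:880,860:1460],None,fx=1.3,fy=1.3))
t=load('top0')
print('red foot',back(t,169,196,.01),'head',back(t,152,193,.16))
E
```

```text
119 7242
974 1063 625 847
[ 0.49113378  0.20390648 -0.50177002] -28.74930445315457 0.48908638464273013
red foot [0.49746153 0.31096877 0.01      ] head [0.49706031 0.30527705 0.16      ]
```

View pics/fit.png

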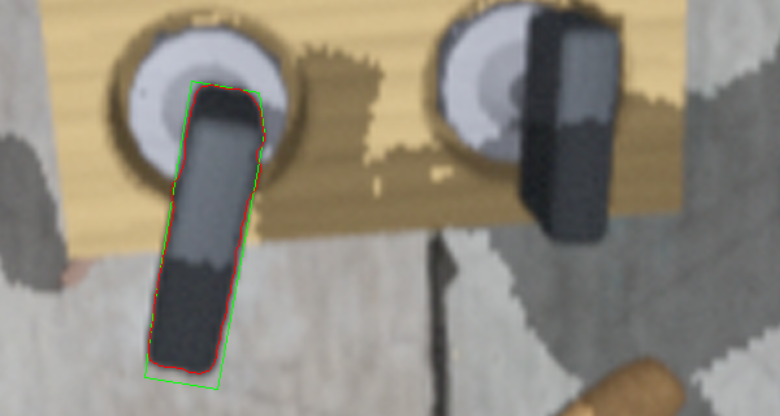

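The silhouette fit puts the head centre at (0.491, 0.2035) with yaw -28.7°, which agrees with the rack geometry. I'll align and descend.

>>> drive_tool(rows=[[[0.0006,-0.0029,0.02],0.082],[[0,0,0.04],0.082],[[0,0,0.04],0],[[0,0,0.03],0],[[0,0,0.018],0],[[0,0,0],0],[[0,0,0],0]], jaw=0.3)

```text
t: 3.4
tool_pos: [0.4913, 0.2037, 0.2163]
tool_rot: [-3.044, 0.776, -0.0]
contact_force: [0.2, 0.3, 0.5]
opening: 0.0598
grip_force: 0.0
```

>>> drive_tool(rows=[[[0,0,0],0],[[0,0,0],0],[[0,0,0],0],[[0,0,0],0],[[0,0,0],0],[[0,0,0],0],[[0,0,0],0],[[0,0,0],0]], jaw=1, grip_force=60)

```text
t: 4.2
tool_pos: [0.4918, 0.2038, 0.2173]
tool_rot: [-3.043, 0.777, -0.003]
contact_force: [-0.6, -0.0, 5.9]
opening: 0.0136
grip_force: 59.3
```

>>> drive_tool(rows=[[[0,0,-0.02],0],[[0,0,-0.035],0],[[0,0,-0.045],0],[[0,0,-0.045],0],[[0,0,-0.01],0],[[0,0,0],0]])

```text
t: 4.8
tool_pos: [0.4915, 0.2039, 0.3723]
tool_rot: [-3.042, 0.777, -0.004]
contact_force: [0.8, -0.4, -2.3]
opening: 0.0136
grip_force: 58.9
```

>>> drive_tool(rows=[[[0.012,0.02,0],0],[[0.025,0.039,0],0],[[0.025,0.039,0],0],[[0.025,0.039,0],0],[[0.025,0.039,0],0],[[0.025,0.039,0],0],[[0.025,0.039,0],0],[[0.025,0.039,0],0],[[0.014,0.019,0],0],[[0,0,0],-0.1]])

```text
t: 5.8
tool_pos: [0.5167, -0.1692, 0.3657]
tool_rot: [-3.077, 0.627, 0.012]
contact_force: [0.3, -0.1, -3.1]
opening: 0.0135
grip_force: 59.4
```

>>> drive_tool(rows=[[[0,0,0],-0.14],[[0,0,0],-0.14],[[0,0,0],-0.14],[[0,0,0],-0.14],[[0,0,0],-0.14],[[0,0,0],0],[[0,0,0],0]])

```text
t: 6.5
tool_pos: [0.5172, -0.1661, 0.3678]
tool_rot: [-3.104, -0.464, 0.006]
contact_force: [-0.8, -0.8, -3.7]
opening: 0.0131
grip_force: 59.4
```

Run:
```python
from h import *
s=ctrl.get_obs(); print(s['t'],s['tool_pos'],s['tool_rot'],s['opening'])
d=snap('side','s2');w=snap('wrist','w2')
x,y=.5187,-.1665
u,v=map(int,proj(d,(x,y,.16)));print(u,v)
c=d['image'][v-70:v+80,u-67:u+67]
a=cv2.resize(c,(400,448),interpolation=cv2.INTER_CUBIC)
b=cv2.resize(w['image'],(400,300));b=np.vstack([b,np.zeros((148,400,3),np.uint8)])
cv2.imwrite('pics/c2.png',np.hstack([a,b]))
```

```text
6.5 [ 0.51718232 -0.16613304  0.36782561] [-3.10429195 -0.46429215  0.00618644] 0.013101191555855811
250 125
```

View pics/c2.png

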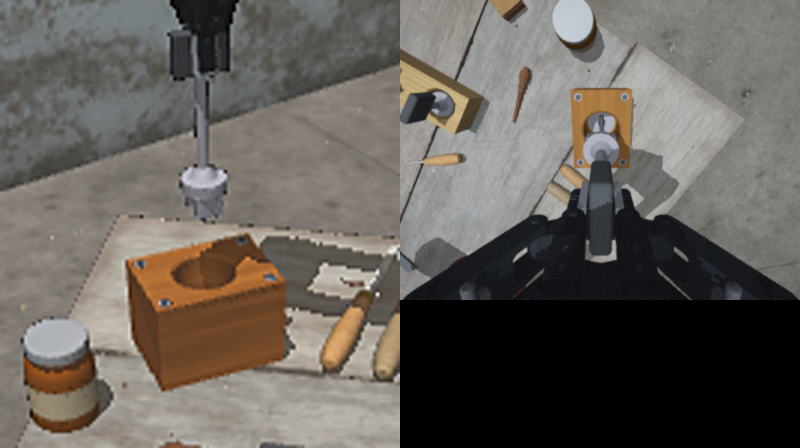

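The key hangs vertically above the bore. In the wrist view the block's four screws are at display (577,97), (628,97), (576,160), (623,162), and the nut bar points along the tool's x axis. I'll check the centring with the screws.

Run:
```python
from h import *
w=load('w2')
P=np.array([back(w,(u-400)*1.28,v*1.28,.095) for u,v in[(577,97),(628,97),(576,160),(623,162)]])
print(P.mean(0));print(P)
for a,b in((2,0),(3,1),(1,0),(3,2)):
    e=P[b]-P[a];print(np.linalg.norm(e),np.degrees(np.arctan2(e[1],e[0])))
c=w['image'][100:230,200:312];cv2.imwrite('pics/c3.png',cv2.resize(c,None,fx=4.5,fy=4.5,interpolation=cv2.INTER_CUBIC))
# foot centre predicted if the key hangs plumb in the tool
print(proj(w,(.5172,-.1661,.164)), 'bore rim pts',[np.round(proj(w,(.5187+.03*np.cos(t),-.1665+.03*np.sin(t),.095)) ) for t in np.radians([17,107,197,287])])
```

```text
[ 0.51887164 -0.16546576  0.095     ]
[[ 0.5586862  -0.11432908  0.095     ]
 [ 0.58191116 -0.18999987  0.095     ]
 [ 0.45741451 -0.13993602  0.095     ]
 [ 0.47747469 -0.21759807  0.095     ]]
0.10445893660018297 14.190035132906244
0.10802145894541339 14.802512116785987
0.0791546988788908 107.06235352125081
0.08021100337188254 104.48299372356608
(np.float64(257.3813292232211), np.float64(183.4191171730988)) bore rim pts [array([258., 144.]), array([234., 167.]), array([258., 190.]), array([282., 167.])]
```

View pics/c3.png

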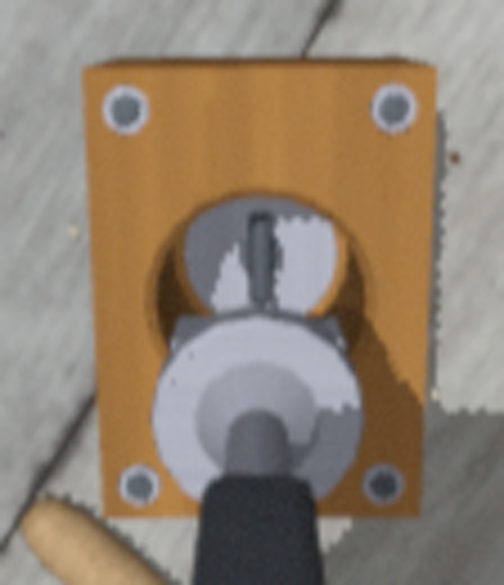

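>>> drive_tool(rows=[[[0.0015,0.0003,0.02],0],[[0,0,0.03],0],[[0,0,0.03],0],[[0,0,0.025],0],[[0,0,0.015],0],[[0,0,0.005],0],[[0,0,0],0]])

```text
t: 7.3
tool_pos: [0.5193, -0.1663, 0.2457]
tool_rot: [-3.106, -0.468, 0.001]
contact_force: [0.8, 0.1, -2.3]
opening: 0.0131
grip_force: 59.2
```

>>> drive_tool(rows=[[[0,0,0.004],0],[[0,0,0.004],0],[[0,0,0.003],0],[[0,0,0.002],0],[[0,0,0],0],[[0,0,0],0]])

```text
t: 7.9
tool_pos: [0.5194, -0.1663, 0.233]
tool_rot: [3.106, 0.469, 0.0]
contact_force: [0.2, -0.1, -2.6]
opening: 0.0133
grip_force: 59.4
```

>>> drive_tool(rows=[[[0,0,0.004],0],[[0,0,0.004],0],[[0,0,0.003],0],[[0,0,0.001],0],[[0,0,0],0],[[0,0,0],0]])

```text
t: 8.5
tool_pos: [0.5194, -0.1663, 0.2209]
tool_rot: [3.106, 0.469, 0.0]
contact_force: [0.1, -0.0, -3.9]
opening: 0.0134
grip_force: 59.3
```

>>> drive_tool(rows=[[[0,0,0.001],0],[[0,0,0.001],0],[[0,0,0.0],0],[[0,0,0],0]])

```text
t: 8.9
tool_pos: [0.5198, -0.1665, 0.2203]
tool_rot: [3.106, 0.469, 0.002]
contact_force: [-2.0, 0.3, 5.1]
opening: 0.0132
grip_force: 60.5
```

On the floor at the predicted height (TCP z 0.2203). Now I'll turn clockwise by 62°.

>>> drive_tool(rows=[[[0,0,-0.0005],0.12],[[0,0,0],0.12],[[0,0,0],0.12],[[0,0,0],0.12],[[0,0,0],0.12],[[0,0,0],0.12],[[0,0,0],0.12],[[0,0,0],0.12],[[0,0,0],0.12],[[0,0,0],0]])

```text
t: 9.9
tool_pos: [0.5197, -0.1666, 0.2203]
tool_rot: [2.905, -1.194, 0.002]
contact_force: [-2.0, -0.2, 4.5]
opening: 0.0131
grip_force: 60.4
```

Run:
```python
from h import *
s=ctrl.get_obs(); print(s['tool_pos'],s['tool_rot'],s['contact_force'],s['wrist_torque'],s['opening'])
r=s['tool_rot'];print(np.degrees(2*np.arctan2(r[1],r[0]))%180)
```

```text
[ 0.51967691 -0.16657172  0.22033683] [ 2.90532144e+00 -1.19405123e+00  2.24742471e-03] [-2.01508771 -0.17048895  4.4674095 ] [0.03692485 0.40612472 0.05211313] 0.0131315805810167
135.3158861352307
```

>>> drive_tool(rows=[[[0,0,-0.0005],0],[[0,0,0],0],[[0,0,0],0],[[0,0,0],0],[[0,0,0],0],[[0,0,0],0]], jaw=0.3)

```text
t: 10.5
tool_pos: [0.5193, -0.1663, 0.2198]
tool_rot: [-2.906, 1.194, 0.0]
contact_force: [-0.1, -0.6, -0.1]
opening: 0.0596
grip_force: 0.0
```

>>> drive_tool(rows=[[[0,0,-0.01],0],[[0,0,-0.03],0],[[0,0,-0.04],0],[[0,0,-0.04],0],[[0,0,-0.03],0],[[0,0,0],0],[[0,0,0],0]])

```text
t: 11.2
tool_pos: [0.5196, -0.1664, 0.3714]
tool_rot: [2.905, -1.195, 0.004]
contact_force: [0.3, 0.1, -0.6]
opening: 0.0598
grip_force: 0.0
```

Run:
```python
from h import *
d=snap('side','s4');w=snap('wrist','w4')
u,v=map(int,proj(d,(.5187,-.1665,.13)))
a=cv2.resize(d['image'][v-75:v+75,u-67:u+67],(400,448),interpolation=cv2.INTER_CUBIC)
b=cv2.resize(w['image'][90:306,160:352],(400,448),interpolation=cv2.INTER_CUBIC)
cv2.imwrite('pics/c4.png',np.hstack([a,b]))
c=np.radians(-45)
print('expected head-centre px side',proj(d,(.519,-.1665,.165)),'crop',(np.array(proj(d,(.519,-.1665,.165)))-[u-67,v-75])*2.985)
```

```text
expected head-centre px side (np.float64(250.29015802571928), np.float64(124.0585409475479)) crop [200.86112171 194.19974473]
```

View pics/c4.png

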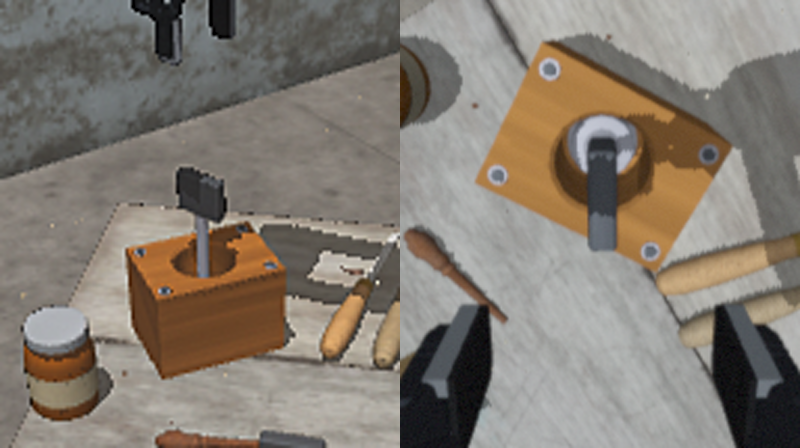

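The key stands upright and released. Its head is at crop (201,194), matching the expected (201,194), and it is aligned with the tool at -45°. Handing in.

```bash
python3 -c "
from station import ctrl
print(ctrl.finish_job())"
```

```text
the job is handed in; nothing more can be done
None
```

The job is handed in: the long key stands upright and released, fully down on the nut. I turned it 62° clockwise, which should leave the nut about 45° round after the slot's play; I did not measure the nut's own angle.

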